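# Tap the bearing cup home in the shaker's main boss

### The job

The orbital shaker on the bench is open for a bearing change and its new flanged bearing cup has only been started in the main boss. Take the black plastic drift from the parts tray and with its foot push the cup down by small, gentle taps alternately on opposite sides of the flange, so that it goes in square without cocking and without hard blows, until the flange is home on the boss all round; then bottom it with one firm, steady push of about 25 N. Stand the drift upright in the tray again, touch the cup only with the drift and leave the other things where they are.

Things in the scene. Friction and masses are not known exactly. Their poses are not given: they have to be found in the camera images.
- cup: the flanged steel bearing cup, open in the middle: flange 60 mm outside, 34 mm inside, 5 mm thick; below it a skirt 46 mm outside, 14 mm long. Origin at the centre of the flange's underside, z up along its axis. It starts square, its skirt 6 mm deep in the boss and 8 mm still showing. Leaning more than 7 degrees from the bore is cocked and ruins the fit.
- cup_top (a point): centre of the flange's top, where the drift pushes, on the ring 17 to 30 mm from here; z up. Sprung tabs in the bore grip the skirt by dry friction: a slow push of 6 to 13 N (it varies) on one side of the flange sends that side down and the other stays or rises a little, so the cup leans: 1 to 2 mm a tap. On the boss face it stops dead and the force climbs steeply. Over 50 N from the drift is a hard blow.
- seat (a point): centre of the flat top face of the shaker's round main boss, in the middle of its deck, 90 mm above the bench: boss 78 mm across, bore 48 mm across and 24 mm deep; z up along the bore. The cup is home when its origin is here, the flange lying on this face.
- shaker: the open orbital shaker: white casing 240 x 240 mm, deck 66 mm high, control nose toward the robot to 162 mm ahead of the centre and 50 mm high; three low bosses (77 mm high, 78 mm from the centre) about the main one. It does not move. Origin on the bench under the main boss, x away from the control nose.
- drift: the drift: an upright black plastic round bar 108 mm high, standing in the tray; its foot, the working end, is 26 mm across up to 60 mm, above that the grooved grip is 30 mm across up to the top. 90 g. Origin at the centre of the foot's underside, z up along the bar. Hold it upright by the grip and push with the foot.
- tray: the steel parts tray, 200 x 150 mm (x, y), walls 3 mm thick and 22 mm high, beside the shaker, left or right; it does not move. Origin at the centre of its underside; its floor is 3 mm above that. The old bearing and the jar stand in its +x end; the rest of it is free.
- old_bearing: bystander: the worn bearing ring, 42 mm across, 12 mm high, dark steel, lying in the tray; origin at the centre of its underside
- grease_jar: bystander: small white jar, 40 mm across, 40 mm high, standing in the tray; origin at the centre of its underside
- screwdriver: bystander: screwdriver lying on the bench outside the tray or the rack on the left
- wrench: bystander: wrench lying on the bench outside the tray or the rack on the right
- spray_bottle: bystander: white trigger spray bottle, 74 mm across, 190 mm high, standing at the far left; origin at the centre of its underside
- dishes: bystander: stack of three clear culture dishes, 91 mm across, 45 mm high, at the far right; origin at the centre of the underside

How it is judged:
On the way, in this order (a step that is already met when the one before it is completed fails the run):
1. the drift is picked up out of the tray (z of drift in the frame of tray above 0.05 m), for 0.2 s.
2. the cup is home and square in the boss and the drift presses it down firmly (z of cup in the frame of seat below 0.0015 m and angle between the z axis of cup and the z axis of seat, either way round below 0.03 rad and horizontal distance between cup and seat below 0.003 m and contact force between drift and cup above 18 N), for 0.2 s.
At the end, for the whole second after the job is handed in: The cup sits home: its flange's underside within 1.5 mm of the boss face at the centre and within 0.03 rad (1.7 degrees) of square. The drift stands upright (within 0.1 rad) and still on the floor of the tray, let go (z of cup in the frame of seat below 0.0015 m and angle between the z axis of cup and the z axis of seat, either way round below 0.03 rad and horizontal distance between cup and seat below 0.003 m and x of drift in the frame of tray between -0.085 and 0.085 m and y of drift in the frame of tray between -0.06 and 0.06 m and z of drift in the frame of tray below 0.008 m and angle between drift's own z axis and vertical below 0.1 rad and linear speed of each of drift, cup below 0.02 m/s); the robot touches nothing.
It fails at once if the cup cocks: it leans more than 7 degrees from the bore (angle between the z axis of cup and the z axis of seat, either way round above 0.122 rad).
It fails at once if the drift hits or pushes the cup with more than 50 N (contact force between drift and cup above 50 N).
It fails at once if the gripper or arm touches the cup (contact force between any of the fingers, the arm and cup above 1 N).
It fails at once if one of the other things is moved by more than 30 mm (distance of any of old_bearing, grease_jar, screwdriver, wrench, spray_bottle, dishes from where it was at the start of the episode above 0.03 m).
It also fails if it takes over 70 s, if anything falls off the work surface, if the arm or the gripper's body presses on something with over 40 N, if the wrist force passes 120 N, or if a joint passes its speed limit or range.

### The arm

A 6-joint arm with a two-finger parallel gripper is mounted at the origin on the work surface. World frame = base frame: x ahead of the robot, y to its left, z up, the work surface at z = 0. Lengths are in m, angles in rad, forces in N, time in s.
With the tool pointing down it reaches from about 0.35 to 0.775 m from the base axis. Payload 5.5 kg.
Tool frame: the origin (TCP) lies at the very end of the fingers, on their centre line; the grasp point (between the pads) lies 19 mm behind it (grip_point_offset is the distance from the TCP to the grasp point, in m); z points along the fingers, y is the direction in which the jaws open and shut (so a half turn about z gives the same grasp; the last joint's range is limited). The gripper opens to 85 mm and grips with 20 to 120 N. Pads are 22 mm wide; open, the fingers measure 114 mm over their backs; the gripper's body (76 mm by 85 mm) begins 54 mm behind the grasp point. The pads swing forward as they close: fully open they stand 13 mm farther back than shut.
Start: joints at [-1.303, 0.313, 0.046, 1.304, 0, 1.431], TCP at [0.228, -0.528, 0.231] pointing down, gripper open.
Joint ranges: [-2.76, 2.76], [-0.86, 1.69], [-1.03, 1.26], [-2.2, 2.34], [-1.47, 1.5], [-3.14, 3.14]. Speed limits (rad/s): [2.57, 2.57, 3.14, 3.14, 3.14, 3.14].

### API

Orientations are given as a unit quaternion [w, x, y, z].
In Python, from workcell import * gives the robot as it stands.
- The arm moves only by the shell command python3 -m crank 'ROWS' [OPENING] [FORCE]. ROWS is a JSON object of lists of equal length, an entry for each row: "travel": the shift along the tool's x, y, z in units of 40 mm (1.0 is 40 mm), a list of three; "turn": the turn about the tool's z in rad. In form: {"travel": [[x, y, z], ...], "turn": [turn, ...]}. A call has 1 to 5 rows; each row is the pose to reach, as a shift and turn from the pose commanded when the call began, along the tool's axes at that moment; what a row does not reach only later rows make up. A row lasts 1/12 s, in which the tool goes at most 41.7 mm and 7.16 degrees, less where a joint would pass 70% of its speed; a pose out of reach is approached as far as the arm can. A call with a gripper value outside its range is refused whole. OPENING is the finger opening in mm, from 0 to 85.4, set as the call begins (- or left out, the last holds). The fingers move at their own pace and stop on an object; FORCE is the grip in N (left out, the last holds). Time passes only in rows, so rows that repeat a pose let the fingers close. It gives the time, the measured TCP pose, the force and the opening at its end, in the units of the state.
- get_state(): the state, without advancing time (a new reading comes with each control period).
- read_camera(name): name is "scene" or "top"; returns a dict with "image" (384x512x3 uint8, red, green, blue), "K" (3x3 intrinsics, pixels), "R" (3x3) and "t" (3): a world point X has camera coordinates R X + t. Camera axes: x right, y down, z forward; pixel columns grow to the right and rows downward; lengths in m; the calibration is good to about 2 mm. A picture is of the moment at which its call begins. There is no depth.
- hand_in(): hands the job in, once; it reports no verdict.
The state is a dict: "clock": time; "joint_pos": joint angles; "qvel": joint speeds; "tau": joint torques, N m; "tcp_pos": TCP position; "orientation": TCP orientation; "wrist_force": force on the tool from outside, world axes, zero at the start; "ft_torque": the same for the moment, N m; "finger_gap": finger opening in m.
Only numpy, scipy, OpenCV 4.12 (cv2) and the standard library are available. Lean on these libraries where they do the work, as an engineer would, in place of code of your own. Each camera call takes 0.05 s, during which the arm holds its last target. There are 200 camera calls.

## Working session

There is one attempt and no reset: what is moved stays moved. The work goes in short steps, Python scripts to look and compute and a shell command to move; the robot and the scene stay as the last step left them, time stands still between calls to the robot, and variables do not carry over. Pictures are saved under pics/ and viewed, about 8 in all and at most 12, crops included, and the job is handed in when it is done.

```bash
mkdir -p pics; ls; python3 - <<'E'
from workcell import *
import cv2,json
print(get_state())
for n in("scene","top"):
    c=read_camera(n); cv2.imwrite(f"pics/{n}0.png",c["image"][:,:,::-1])
    print(n,c["K"],c["R"],c["t"])
E
```

```text
pics
{'clock': 0.0, 'joint_pos': array([-1.30261875e+00,  3.13985567e-01,  4.49734286e-02,  1.30359022e+00,
       -1.28920579e-05,  1.43117178e+00]), 'qvel': array([-6.03195136e-05, -1.72247346e-03, -2.21225526e-03,  7.93713381e-04,
        1.23723500e-03,  3.40031704e-04]), 'tau': array([ 9.11287880e-04, -4.80624604e+01,  2.98535156e+01,  1.92586309e-02,
        1.03658880e-05,  3.85384695e-06]), 'tcp_pos': array([ 0.22787893, -0.52736133,  0.23041504]), 'orientation': array([-9.00738368e-04,  9.79283700e-01,  2.02491035e-01, -6.44355525e-05]), 'wrist_force': array([-0.73568495, -0.35133526,  0.63981381]), 'ft_torque': array([ 0.05105155, -0.01135965,  0.00974219]), 'finger_gap': 0.08552881616269188}
scene [[360.01719773   0.         253.34727271]
 [  0.         360.01719773 193.87153512]
 [  0.           0.           1.        ]] [[-0.80028292  0.59957919 -0.00721482]
 [ 0.34631899  0.45235672 -0.82184947]
 [-0.48950016 -0.66021072 -0.56965902]] [ 0.45422929 -0.11993361  1.32768585]
top [[451.26721807   0.         252.98248292]
 [  0.         451.26721807 183.71175124]
 [  0.           0.           1.        ]] [[ 0.05885309 -0.99826311  0.00265892]
 [-0.97702882 -0.0581473  -0.2050209 ]
 [ 0.20481941  0.00946827 -0.97875398]] [-0.02579395  0.60823591  1.35128491]
```

View pics/scene0.png

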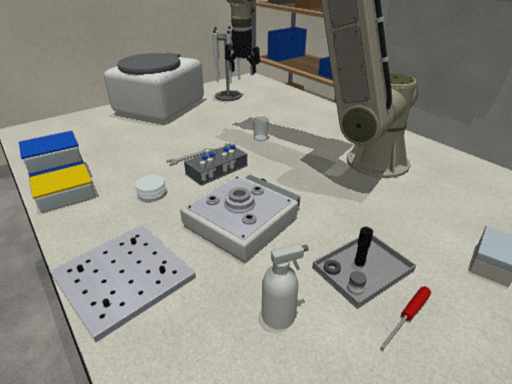

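View pics/top0.png

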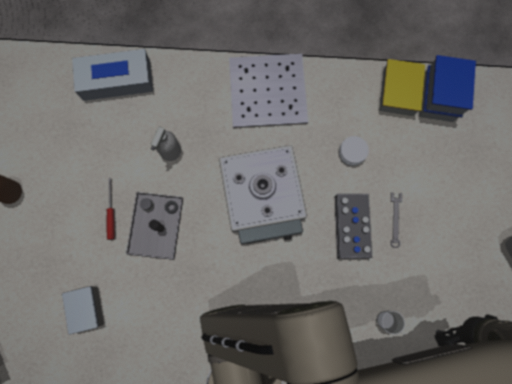

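```bash
python3 - <<'E'
import cv2
a=cv2.imread("pics/top0.png")[135:270,120:315]; cv2.imwrite("pics/tc.png",cv2.resize(a,None,fx=4,fy=4,interpolation=2))
a=cv2.imread("pics/scene0.png")[170:310,175:425]; cv2.imwrite("pics/sc.png",cv2.resize(a,None,fx=3.2,fy=3.2,interpolation=2))
E
```

```text
(no output)
```

View pics/tc.png

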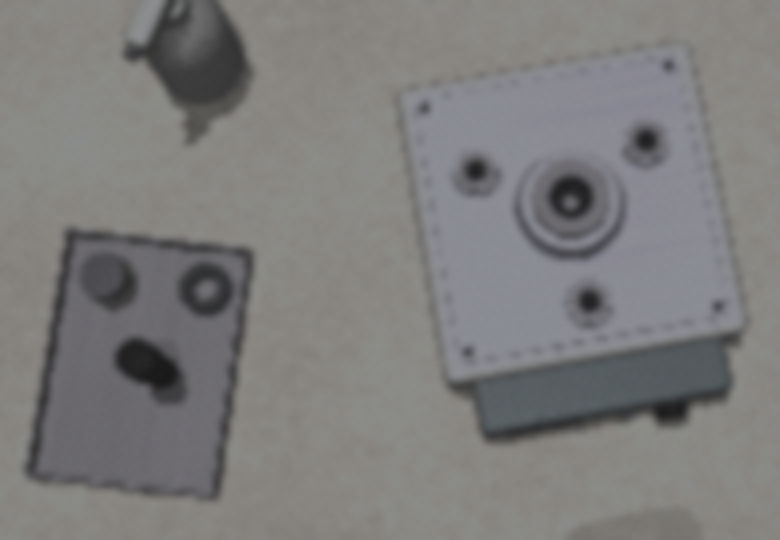

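View pics/sc.png

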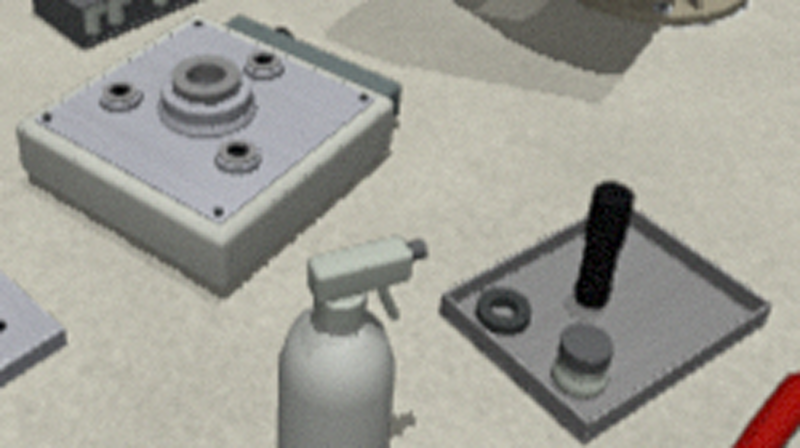

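```bash
cat >h.py <<'E'
import numpy as np
from workcell import *
from scipy.spatial.transform import Rotation as Ro
cal={}
def cam(n):
    if n not in cal: cal[n]=read_camera(n)
    return cal[n]
def onz(n,px,z):
    c=cam(n);R,t=c["R"],c["t"];o=-R.T@t;d=R.T@np.linalg.inv(c["K"])@[px[0],px[1],1.]
    return (o+d*(z-o[2])/d[2])
def T(px,):return (px[0]/4+120-.375,px[1]/4+135-.375)
def S(px):return (px[0]/3.2+175-.34,px[1]/3.2+170-.34)
def rz(yaw_q): return Ro.from_quat(np.r_[yaw_q[1:],yaw_q[0]])
def togo(p,s=None):
    "world target for TCP -> tool shift in 40 mm units"
    s=s or get_state(); return rz(s["orientation"]).inv().apply(np.array(p)-s["tcp_pos"])/.04
E
python3 - <<'E'
from h import *
p=lambda *a:print(*[np.round(x,4) if not isinstance(x,str) else x for x in a])
p("cup",onz("top",T((570,200)),.103),onz("scene",S((206,77)),.103))
p("boss",onz("top",T((570,206)),.09))
p("dtop",onz("top",T((133,356)),.111),onz("scene",S((613,192)),.111))
p("dfoot",onz("top",T((163,376)),.003),onz("scene",S((592,298)),.003))
p("tray",*[onz("top",T(q),.022) for q in((70,233),(252,252),(216,497),(30,477))])
p("casing",*[onz("top",T(q),.066) for q in((401,92),(687,42),(745,327),(452,382))])
for q in((82,280),(206,289)): p("jar/brg",onz("top",T(q),.02))
s=get_state();print(rz(s["orientation"]).as_matrix().round(3))
E
```

```text
cup [ 0.5992 -0.0181  0.103 ] [ 0.606  -0.0126  0.103 ]
boss [ 0.5972 -0.0185  0.09  ]
dtop [0.4602 0.2993 0.111 ] [0.4608 0.2989 0.111 ]
dfoot [0.457  0.2981 0.003 ] [0.4597 0.3005 0.003 ]
tray [0.5652 0.3802 0.022 ] [0.5584 0.233  0.022 ] [0.3636 0.2434 0.022 ] [0.3704 0.3898 0.022 ]
casing [0.6861 0.1198 0.066 ] [ 0.7407 -0.1045  0.066 ] [ 0.5151 -0.1586  0.066 ] [0.4595 0.0639 0.066 ]
jar/brg [0.528  0.3669 0.02  ]
jar/brg [0.5267 0.2673 0.02  ]
[[ 0.918  0.397 -0.   ]
 [ 0.397 -0.918  0.001]
 [ 0.    -0.001 -1.   ]]
```

```bash
for i in 1; do
python3 -m crank '{"travel":[[0.76,-0.6,0],[1.52,-1.19,0],[2.29,-1.79,0],[3.05,-2.39,0],[3.05,-2.39,0]],"turn":[0,0,0,0,0]}' 50 >/dev/null
python3 -m crank '{"travel":[[0.76,-0.6,0],[1.52,-1.19,0],[2.29,-1.79,0],[3.05,-2.39,0],[3.05,-2.39,0]],"turn":[0,0,0,0,0]}' >/dev/null
python3 -m crank '{"travel":[[0.76,-0.6,0],[1.52,-1.19,0],[2.29,-1.79,0],[3.05,-2.39,0],[3.05,-2.39,0]],"turn":[0,0,0,0,0]}'
python3 -m crank '{"travel":[[0,0,0],[0,0,0],[0,0,0],[0,0,0],[0,0,0]],"turn":[-0.12,-0.24,-0.36,-0.48,-0.58]}' >/dev/null
python3 -m crank '{"travel":[[0,0,0],[0,0,0],[0,0,0],[0,0,0],[0,0,0]],"turn":[-0.12,-0.24,-0.36,-0.48,-0.58]}'
done
python3 -c "
from h import *
s=get_state();print(s['clock'],s['joint_pos'].round(3),rz(s['orientation']).as_matrix().round(3),togo([.4605,.2992,.231]))"
```

```text
clock: 1.45
tcp_pos: [0.4524, -0.1148, 0.2313]
orientation: [-0.001, 0.979, 0.206, 0.001]
wrist_force: [-0.2, -1.0, 0.3]
finger_gap: 0.05
clock: 2.28
tcp_pos: [0.4502, -0.1202, 0.2312]
orientation: [0.0, 0.706, 0.708, -0.0]
wrist_force: [-0.5, 0.2, 0.6]
finger_gap: 0.0497
2.2833 [-0.433  0.103 -0.22   1.248 -0.     1.135] [[-0.002  1.    -0.   ]
 [ 1.     0.002 -0.   ]
 [-0.    -0.    -1.   ]] [1.04854212e+01 2.81743106e-01 1.11278259e-03]
```

```bash

python3 -m crank '{"travel":[[0.95,0.03,0],[1.9,0.05,0],[2.85,0.08,0],[3.8,0.1,0],[4.75,0.13,0]],"turn":[0,0,0,0,0]}' >/dev/null
python3 -m crank '{"travel":[[0.95,0.03,0],[1.9,0.05,0],[2.85,0.08,0],[3.8,0.1,0],[4.75,0.13,0]],"turn":[0,0,0,0,0]}' >/dev/null
python3 -m crank '{"travel":[[0.5,0.01,0],[0.98,0.02,0],[0.98,0.02,0.5],[0.98,0.02,1.0],[0.98,0.02,1.5]],"turn":[0,0,0,0,0]}'
python3 -m crank '{"travel":[[0,0,0],[0,0,0]],"turn":[0,0]}'
python3 -c "
from h import *
import cv2
c=read_camera('scene');cv2.imwrite('pics/a.png',cv2.resize(c['image'][150:310,275:475,::-1],None,fx=3.5,fy=3.5,interpolation=2))
print(togo([.4605,.2992,.071]))"
```

```text
clock: 3.53
tcp_pos: [0.4634, 0.2998, 0.1705]
orientation: [0.0, 0.708, 0.706, 0.0]
wrist_force: [0.3, -0.5, -1.0]
finger_gap: 0.05
clock: 3.7
tcp_pos: [0.4622, 0.2988, 0.1703]
orientation: [-0.0, 0.708, 0.706, -0.001]
wrist_force: [-0.4, -0.2, 0.4]
finger_gap: 0.0499
[-8.76596600e-05 -6.37811151e-02  2.51446732e+00]
```

View pics/a.png

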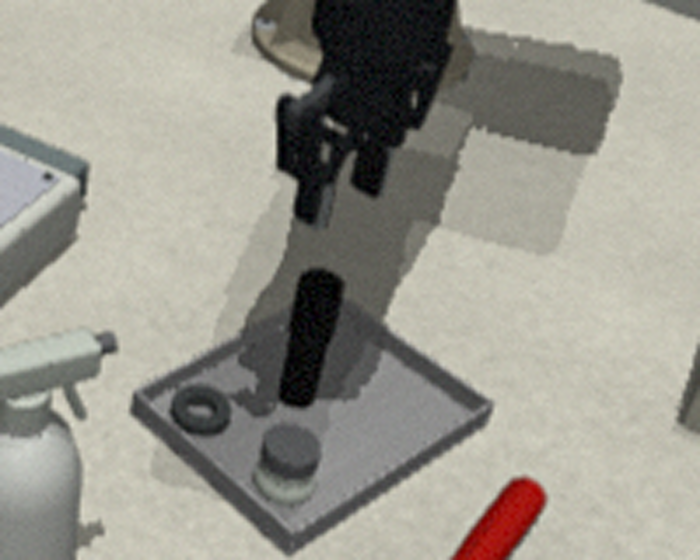

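The picture shows the open fingers (tips near 310,215 and 370,190) just above the drift top (324,278), clear of bearing and jar. I'll go down and grip.

```bash

python3 -m crank '{"travel":[[0,-0.05,0.5],[0,-0.05,1.0],[0,-0.05,1.5],[0,-0.05,2.0],[0,-0.05,2.5]],"turn":[0,0,0,0,0]}'
python3 -m crank '{"travel":[[0,0,0],[0,0,0],[0,0,0],[0,0,0],[0,0,0]],"turn":[0,0,0,0,0]}' 24 100
python3 -m crank '{"travel":[[0,0,0],[0,0,0],[0,0,-0.5],[0,0,-1],[0,0,-1.5]],"turn":[0,0,0,0,0]}'
python3 -m crank '{"travel":[[0,0,-0.8],[0,0,-1.6],[0,0,-2.5],[0,0,-2.5],[0,0,-2.5]],"turn":[0,0,0,0,0]}'
python3 -c "
from h import *
import cv2
c=read_camera('scene');cv2.imwrite('pics/b.png',cv2.resize(c['image'][110:270,275:475,::-1],None,fx=3.5,fy=3.5,interpolation=2))
print(togo([.6,-.018,.231]))"
```

```text
clock: 4.17
tcp_pos: [0.4625, 0.3, 0.0725]
orientation: [0.001, 0.708, 0.706, 0.002]
wrist_force: [-0.5, -0.3, -0.1]
finger_gap: 0.0499
clock: 4.58
tcp_pos: [0.4619, 0.3002, 0.0729]
orientation: [0.001, 0.708, 0.706, 0.001]
wrist_force: [-0.2, -0.2, -1.6]
finger_gap: 0.0286
clock: 5.0
tcp_pos: [0.4603, 0.2995, 0.1318]
orientation: [-0.0, 0.708, 0.706, -0.001]
wrist_force: [0.7, 0.5, -0.7]
finger_gap: 0.0283
clock: 5.42
tcp_pos: [0.4622, 0.3004, 0.2341]
orientation: [0.001, 0.708, 0.706, 0.003]
wrist_force: [0.1, -0.3, -1.6]
finger_gap: 0.0284
[-7.93820807  3.49413147  0.0267062 ]
```

View pics/b.png

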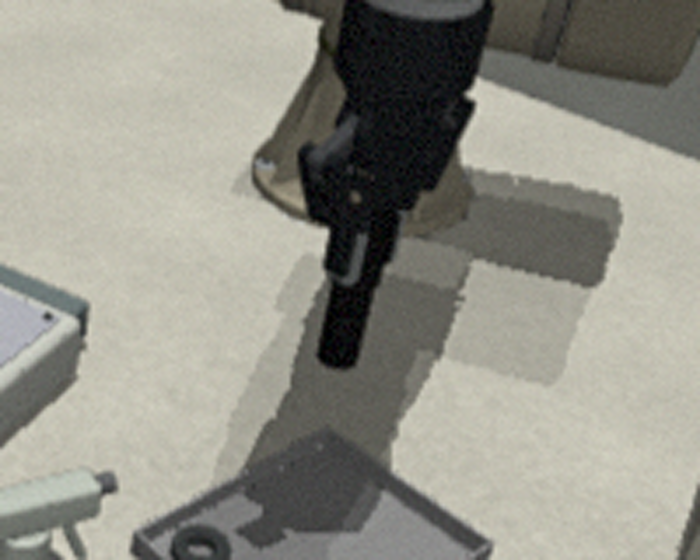

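```bash

python3 -m crank '{"travel":[[-0.79,0.41,0],[-1.59,0.82,0],[-2.38,1.23,0],[-3.18,1.64,0],[-3.97,2.04,0]],"turn":[0,0,0,0,0]}' >/dev/null
python3 -m crank '{"travel":[[-0.79,0.41,0],[-1.59,0.82,0],[-2.38,1.23,0],[-3.18,1.64,0],[-3.97,2.05,0]],"turn":[0,0,0,0,0]}' >/dev/null
python3 -m crank '{"travel":[[0,0,0],[0,0,0.5],[0,0,1.0],[0,0,1.0],[0,0,1.0]],"turn":[0,0,0,0,0]}'
python3 -c "
from h import *
import cv2
a=cam('scene')['image'][120:260,180:330,::-1];b=cam('top')['image'][130:250,200:330,::-1]
cv2.imwrite('pics/c.png',np.hstack([cv2.resize(a,(400,373),interpolation=2),cv2.resize(b,(400,373),interpolation=2)]))
print(togo([.624,-.018,.173]),get_state()['tcp_pos'],get_state()['joint_pos'])"
```

```text
clock: 6.72
tcp_pos: [0.6214, -0.018, 0.1887]
orientation: [-0.002, 0.708, 0.706, -0.002]
wrist_force: [-0.4, 0.1, -1.6]
finger_gap: 0.028
[0.00139189 0.01992463 0.46126535] [ 0.62321217 -0.01805402  0.19145101] [-1.57601972e-01  4.21230134e-01  1.05689852e-01  1.25575746e+00
 -5.62889797e-05  1.41580536e+00]
```

View pics/c.png

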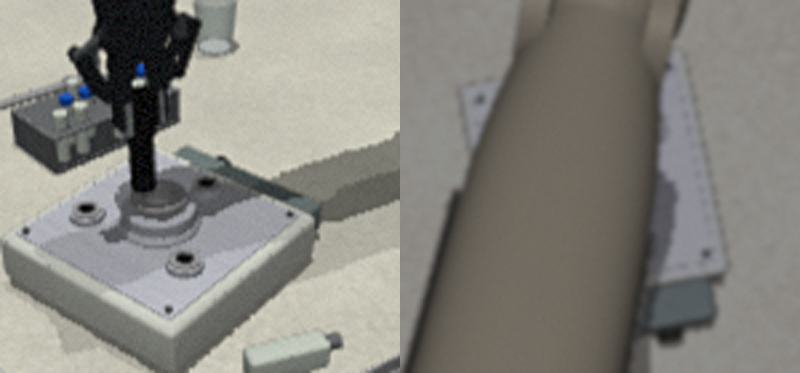

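```bash

python3 -m crank '{"travel":[[0,0,0.15],[0,0,0.3],[0,0,0.35],[0,0,0.35],[0,0,0.35]],"turn":[0,0,0,0,0]}'
python3 -m crank '{"travel":[[0,0,0.02],[0,0,0.04],[0,0,0.05]],"turn":[0,0,0]}'
python3 -m crank '{"travel":[[0,0,0.01],[0,0,0.02],[0,0,0.025]],"turn":[0,0,0]}'
python3 -m crank '{"travel":[[0,0,0.01],[0,0,0.02],[0,0,0.025]],"turn":[0,0,0]}'
```

```text
clock: 7.23
tcp_pos: [0.6233, -0.0183, 0.1772]
orientation: [-0.0, 0.708, 0.706, -0.0]
wrist_force: [0.0, -0.8, -0.7]
finger_gap: 0.0283
clock: 7.48
tcp_pos: [0.6235, -0.0184, 0.1754]
orientation: [0.0, 0.708, 0.706, 0.0]
wrist_force: [-0.5, 0.2, -0.1]
finger_gap: 0.0277
clock: 7.73
tcp_pos: [0.6234, -0.0184, 0.1743]
orientation: [0.0, 0.708, 0.706, -0.0]
wrist_force: [0.7, -0.8, -1.4]
finger_gap: 0.0278
clock: 7.98
tcp_pos: [0.6234, -0.0184, 0.1732]
orientation: [0.0, 0.708, 0.706, -0.0]
wrist_force: [0.5, -1.1, -0.6]
finger_gap: 0.0279
```

```bash

for k in 1 2 ; do :; done
python3 -m crank '{"travel":[[0,0,0.01],[0,0,0.02],[0,0,0.025]],"turn":[0,0,0]}' | grep -E "tcp|force"
python3 -m crank '{"travel":[[0,0,0.01],[0,0,0.02],[0,0,0.025]],"turn":[0,0,0]}'| grep -E "tcp|force"
```

```text
tcp_pos: [0.6234, -0.0184, 0.1722]
wrist_force: [0.8, -1.2, -1.2]
tcp_pos: [0.6235, -0.0184, 0.1716]
wrist_force: [-2.2, -0.0, 1.7]
```

```bash

python3 -m crank '{"travel":[[0,0,0.01],[0,0,0.015]],"turn":[0,0]}' | grep -E "tcp|force"
python3 -m crank '{"travel":[[0,0,0.01],[0,0,0.02]],"turn":[0,0]}'| grep -E "tcp|force"
```

```text
tcp_pos: [0.6235, -0.0184, 0.1715]
wrist_force: [-1.7, 0.2, 5.8]
tcp_pos: [0.6237, -0.0184, 0.1711]
wrist_force: [-2.2, -0.7, 7.9]
```

```bash

python3 -m crank '{"travel":[[0,0,0.01],[0,0,0.02]],"turn":[0,0]}'| grep -E "tcp|force"
python3 -m crank '{"travel":[[0,0,0.01],[0,0,0.02]],"turn":[0,0]}'| grep -E "tcp|force"
```

```text
tcp_pos: [0.6239, -0.0185, 0.1707]
wrist_force: [-1.1, -0.2, 9.0]
tcp_pos: [0.6241, -0.0185, 0.1702]
wrist_force: [-1.7, -0.0, 11.1]
```

```bash

python3 -m crank '{"travel":[[0,0,-0.25],[0,-0.6,-0.25],[0,-1.2,-0.25],[0,-1.2,-0.25],[0,-1.2,-0.1]],"turn":[0,0,0,0,0]}'| grep -E "tcp|force"
python3 -m crank '{"travel":[[0,0,0.02],[0,0,0.04]],"turn":[0,0]}'| grep -E "tcp|force"
python3 -m crank '{"travel":[[0,0,0.015],[0,0,0.03]],"turn":[0,0]}'| grep -E "tcp|force"
```

```text
tcp_pos: [0.5753, -0.0182, 0.1736]
wrist_force: [1.0, -0.8, -0.1]
tcp_pos: [0.5756, -0.0183, 0.1709]
wrist_force: [-4.1, 0.3, 8.5]
tcp_pos: [0.5756, -0.0183, 0.1702]
wrist_force: [-5.6, -0.9, 8.9]
```

```bash

python3 -m crank '{"travel":[[0,0,0.01],[0,0,0.02]],"turn":[0,0]}'| grep -E "tcp|force"
python3 -m crank '{"travel":[[0,0,0.01],[0,0,0.02]],"turn":[0,0]}'| grep -E "tcp|force"
python3 -m crank '{"travel":[[0,0,-0.25],[0,0.6,-0.25],[0,1.2,-0.25],[0,1.2,-0.25],[0,1.2,-0.1]],"turn":[0,0,0,0,0]}'| grep -E "tcp|force"
python3 -m crank '{"travel":[[0,0,0.02],[0,0,0.04]],"turn":[0,0]}'| grep -E "tcp|force"
python3 -m crank '{"travel":[[0,0,0.015],[0,0,0.03]],"turn":[0,0]}'| grep -E "tcp|force"
```

```text
tcp_pos: [0.5755, -0.0183, 0.1695]
wrist_force: [-5.3, 0.5, 9.3]
tcp_pos: [0.5754, -0.0182, 0.1688]
wrist_force: [-5.9, -0.0, 9.3]
tcp_pos: [0.6258, -0.0186, 0.1724]
wrist_force: [0.1, 0.2, -0.1]
tcp_pos: [0.6232, -0.0184, 0.1699]
wrist_force: [0.4, -0.4, 2.0]
tcp_pos: [0.6232, -0.0184, 0.1697]
wrist_force: [1.4, -0.1, 3.7]
```

```bash

python3 -m crank '{"travel":[[0,0,0.015],[0,0,0.03],[0,0,0.045]],"turn":[0,0,0]}'| grep -E "tcp|force"
python3 -m crank '{"travel":[[0,0,0.01],[0,0,0.02],[0,0,0.03]],"turn":[0,0,0]}'| grep -E "tcp|force"
python3 -m crank '{"travel":[[0,0,-0.25],[0,-0.6,-0.25],[0,-1.2,-0.25],[0,-1.2,-0.25],[0,-1.2,-0.1]],"turn":[0,0,0,0,0]}'| grep -E "tcp|force"
python3 -m crank '{"travel":[[0,0,0.02],[0,0,0.04]],"turn":[0,0]}'| grep -E "tcp|force"
python3 -m crank '{"travel":[[0,0,0.015],[0,0,0.03]],"turn":[0,0]}'| grep -E "tcp|force"
```

```text
tcp_pos: [0.6235, -0.0184, 0.1689]
wrist_force: [-1.3, -0.1, 8.4]
tcp_pos: [0.6237, -0.0184, 0.1682]
wrist_force: [-1.6, -0.3, 10.3]
tcp_pos: [0.5747, -0.0182, 0.1714]
wrist_force: [1.0, -0.1, -0.8]
tcp_pos: [0.5754, -0.0183, 0.1686]
wrist_force: [-2.4, 0.7, 5.9]
tcp_pos: [0.5753, -0.0182, 0.1679]
wrist_force: [-5.0, 1.1, 9.1]
```

```bash

python3 -m crank '{"travel":[[0,0,0.015],[0,0,0.03],[0,0,0.045]],"turn":[0,0,0]}'| grep -E "tcp|force"
python3 -m crank '{"travel":[[0,0,-0.25],[0,0.6,-0.25],[0,1.2,-0.25],[0,1.2,-0.25],[0,1.2,-0.1]],"turn":[0,0,0,0,0]}'| grep -E "tcp|force"
python3 -m crank '{"travel":[[0,0,0.03],[0,0,0.06],[0,0,0.08]],"turn":[0,0,0]}'| grep -E "tcp|force"
python3 -m crank '{"travel":[[0,0,0.015],[0,0,0.03],[0,0,0.045]],"turn":[0,0,0]}'| grep -E "tcp|force"
python3 -m crank '{"travel":[[0,0,0.015],[0,0,0.03]],"turn":[0,0]}'| grep -E "tcp|force"
```

```text
tcp_pos: [0.5751, -0.0181, 0.1664]
wrist_force: [-6.3, 0.1, 10.4]
tcp_pos: [0.6257, -0.0187, 0.1701]
wrist_force: [-0.1, -1.6, -0.8]
tcp_pos: [0.6236, -0.0185, 0.1669]
wrist_force: [0.5, 0.2, 4.5]
tcp_pos: [0.6237, -0.0185, 0.1663]
wrist_force: [0.1, 0.4, 9.6]
tcp_pos: [0.6239, -0.0185, 0.1656]
wrist_force: [-0.4, -0.0, 10.6]
```

```bash

python3 -m crank '{"travel":[[0,0,-0.25],[0,-0.6,-0.25],[0,-1.2,-0.25],[0,-1.2,-0.25],[0,-1.2,-0.1]],"turn":[0,0,0,0,0]}'| grep -E "tcp|force"
python3 -m crank '{"travel":[[0,0,0.03],[0,0,0.06],[0,0,0.075]],"turn":[0,0,0]}'| grep -E "tcp|force"
python3 -m crank '{"travel":[[0,0,0.015],[0,0,0.03],[0,0,0.04]],"turn":[0,0,0]}'| grep -E "tcp|force"
```

```text
tcp_pos: [0.5743, -0.0181, 0.1684]
wrist_force: [0.2, -0.7, -0.2]
tcp_pos: [0.575, -0.0182, 0.1648]
wrist_force: [-5.9, 1.3, 8.7]
tcp_pos: [0.575, -0.0181, 0.1638]
wrist_force: [-7.5, 1.5, 13.3]
```

```bash

python3 -m crank '{"travel":[[0,0,-0.25],[0,0.6,-0.25],[0,1.2,-0.25],[0,1.2,-0.25],[0,1.2,-0.1]],"turn":[0,0,0,0,0]}'| grep -E "tcp|force"
python3 -m crank '{"travel":[[0,0,0.03],[0,0,0.06],[0,0,0.09]],"turn":[0,0,0]}'| grep -E "tcp|force"
python3 -m crank '{"travel":[[0,0,0.015],[0,0,0.03]],"turn":[0,0]}'| grep -E "tcp|force"
python3 -m crank '{"travel":[[0,0,0.015],[0,0,0.025]],"turn":[0,0]}'| grep -E "tcp|force"
```

```text
tcp_pos: [0.6256, -0.0187, 0.1671]
wrist_force: [-0.3, 0.2, -0.1]
tcp_pos: [0.6232, -0.0184, 0.1637]
wrist_force: [-0.4, 1.3, 8.3]
tcp_pos: [0.6232, -0.0184, 0.1636]
wrist_force: [-1.9, 0.6, 11.2]
tcp_pos: [0.6232, -0.0184, 0.1636]
wrist_force: [-3.0, 1.4, 13.5]
```

```bash

python3 -m crank '{"travel":[[0,0,-0.25],[0,-0.6,-0.25],[0,-1.2,-0.25],[0,-1.2,-0.25],[0,-1.2,-0.1]],"turn":[0,0,0,0,0]}'| grep -E "tcp|force"
python3 -m crank '{"travel":[[0,0,0.02],[0,0,0.04],[0,0,0.06]],"turn":[0,0,0]}'| grep -E "tcp|force"
python3 -m crank '{"travel":[[0,0,0.015],[0,0,0.03]],"turn":[0,0]}'| grep -E "tcp|force"
python3 -m crank '{"travel":[[0,0,0.015],[0,0,0.03]],"turn":[0,0]}'| grep -E "tcp|force"
```

```text
tcp_pos: [0.5745, -0.0181, 0.1661]
wrist_force: [0.4, -0.3, -0.6]
tcp_pos: [0.5753, -0.0182, 0.1636]
wrist_force: [-6.8, 1.8, 15.0]
tcp_pos: [0.5754, -0.0183, 0.1635]
wrist_force: [-8.9, 0.7, 20.2]
tcp_pos: [0.5754, -0.0183, 0.1635]
wrist_force: [-10.7, 1.4, 26.6]
```

```bash

python3 -m crank '{"travel":[[0,0,0],[0,0,0],[0,0,0],[0,0,0],[0,0,0]],"turn":[0,0,0,0,0]}'| grep -E "tcp|force"
python3 -m crank '{"travel":[[0,0,-0.25],[0,0.6,-0.25],[0,1.2,-0.25],[0,1.2,-0.25],[0,1.2,-0.14]],"turn":[0,0,0,0,0]}'| grep -E "tcp|force"
python3 -m crank '{"travel":[[0,0,0.02],[0,0,0.04],[0,0,0.06]],"turn":[0,0,0]}'| grep -E "tcp|force"
python3 -m crank '{"travel":[[0,0,0.01],[0,0,0.02]],"turn":[0,0]}'| grep -E "tcp|force"
```

```text
tcp_pos: [0.5754, -0.0183, 0.1635]
wrist_force: [-10.0, 0.9, 22.2]
tcp_pos: [0.6254, -0.0186, 0.1655]
wrist_force: [-0.6, -0.3, -0.2]
tcp_pos: [0.6232, -0.0184, 0.1636]
wrist_force: [-0.9, 0.5, 5.0]
tcp_pos: [0.6232, -0.0184, 0.1636]
wrist_force: [-1.5, -0.5, 8.2]
```

```bash

python3 -m crank '{"travel":[[0,0,-0.4],[0,0,-1.0],[0,0,-1.7],[0,0,-1.7],[0,0,-1.7]],"turn":[0,0,0,0,0]}'| grep -E "tcp|force"
python3 -m crank '{"travel":[[0.79,-0.41,0],[1.59,-0.82,0],[2.38,-1.23,0],[3.18,-1.64,0],[3.97,-2.04,0]],"turn":[0,0,0,0,0]}' >/dev/null
python3 -m crank '{"travel":[[0.79,-0.41,0],[1.59,-0.82,0],[2.38,-1.23,0],[3.18,-1.64,0],[3.97,-2.04,0]],"turn":[0,0,0,0,0]}' >/dev/null
python3 -m crank '{"travel":[[0,0,0],[0,0,0],[0,0,0]],"turn":[0,0,0]}'
python3 -c "
from h import *
import cv2
a=cam('scene')['image'][110:270,180:430,::-1];
cv2.imwrite('pics/d.png',cv2.resize(a,None,fx=3.2,fy=3.2,interpolation=2))
print(togo([.455,.30,.074]))"
```

```text
tcp_pos: [0.624, -0.0185, 0.2323]
wrist_force: [0.9, -0.3, -1.3]
clock: 19.23
tcp_pos: [0.4604, 0.2993, 0.2293]
orientation: [-0.0, 0.708, 0.706, -0.001]
wrist_force: [1.0, -0.2, -0.5]
finger_gap: 0.0282
[ 0.03288609 -0.14367327  3.88862599]
```

View pics/d.png

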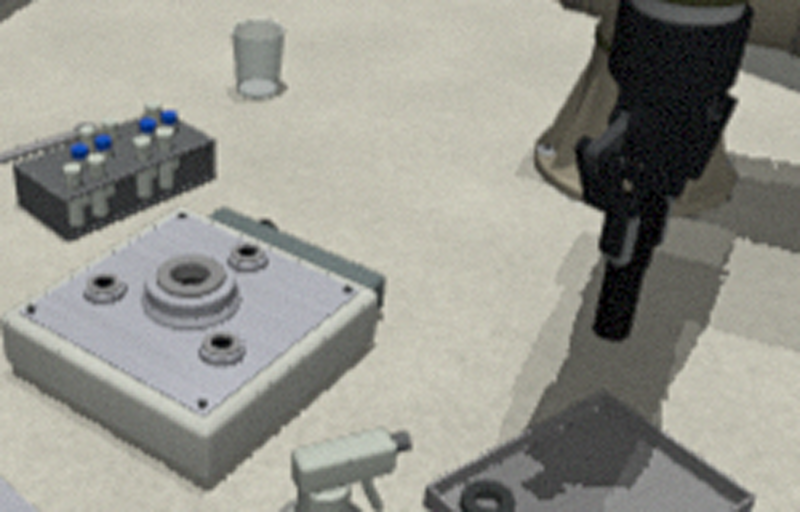

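The picture shows the cup flange lying flat and concentric on the boss at (190,275), and the drift still upright in the gripper (foot 612,330). I'll put it down now.

```bash

python3 -m crank '{"travel":[[0,-0.1,0.7],[0,-0.1,1.5],[0,-0.1,2.3],[0,-0.1,3.0],[0,-0.1,3.5]],"turn":[0,0,0,0,0]}'| grep -E "tcp|force"
python3 -m crank '{"travel":[[0,0,0.1],[0,0,0.2],[0,0,0.25],[0,0,0.27]],"turn":[0,0,0,0]}'| grep -E "tcp|force"
python3 -m crank '{"travel":[[0,0,0.02],[0,0,0.04],[0,0,0.06]],"turn":[0,0,0]}'| grep -E "tcp|force"
python3 -m crank '{"travel":[[0,0,0.02],[0,0,0.04]],"turn":[0,0]}'| grep -E "tcp|force"
```

```text
tcp_pos: [0.4565, 0.2973, 0.0874]
wrist_force: [-0.1, 1.2, -0.4]
tcp_pos: [0.4584, 0.2996, 0.0807]
wrist_force: [0.2, -0.2, -0.8]
tcp_pos: [0.4578, 0.3, 0.0782]
wrist_force: [0.3, -0.1, -1.1]
tcp_pos: [0.4573, 0.2999, 0.0759]
wrist_force: [-0.4, -0.5, -0.4]
```

```bash

python3 -m crank '{"travel":[[0,0,0.02],[0,0,0.04]],"turn":[0,0]}'| grep -E "tcp|force"
python3 -m crank '{"travel":[[0,0,0.01],[0,0,0.02],[0,0,0.03]],"turn":[0,0,0]}'| grep -E "tcp|force"
```

```text
tcp_pos: [0.4571, 0.2998, 0.074]
wrist_force: [0.1, 0.5, -1.2]
tcp_pos: [0.4571, 0.2997, 0.0728]
wrist_force: [-0.2, 0.3, -0.6]
```

```bash

python3 -m crank '{"travel":[[0,0,0.01],[0,0,0.02]],"turn":[0,0]}'| grep -E "tcp|force"
python3 -m crank '{"travel":[[0,0,0.01],[0,0,0.02]],"turn":[0,0]}'| grep -E "tcp|force"
```

```text
tcp_pos: [0.4572, 0.2997, 0.072]
wrist_force: [0.4, -0.3, -0.0]
tcp_pos: [0.4572, 0.2998, 0.0716]
wrist_force: [-1.3, 0.7, 5.9]
```

```bash

python3 -m crank '{"travel":[[0,0,-0.015],[0,0,-0.015]],"turn":[0,0]}' | grep -E "tcp|force"
python3 -m crank '{"travel":[[0,0,0],[0,0,0],[0,0,0],[0,0,0]],"turn":[0,0,0,0]}' 50 20
python3 -m crank '{"travel":[[0,0,-0.4],[0,0,-1.0],[0,0,-2],[0,0,-3],[0,0,-4]],"turn":[0,0,0,0,0]}' >/dev/null
python3 -m crank '{"travel":[[0,0,0],[0,0,0],[0,0,0]],"turn":[0,0,0]}'
python3 -c "
from h import *
import cv2
a=cam('scene')['image'][160:310,180:430,::-1];
cv2.imwrite('pics/e.png',cv2.resize(a,None,fx=3.2,fy=3.2,interpolation=2))"
```

```text
tcp_pos: [0.4573, 0.2997, 0.0719]
wrist_force: [0.3, -1.1, -0.7]
clock: 21.7
tcp_pos: [0.4572, 0.2997, 0.0719]
orientation: [0.0, 0.708, 0.706, 0.0]
wrist_force: [-0.3, -0.2, 0.1]
finger_gap: 0.0499
clock: 22.37
tcp_pos: [0.4571, 0.2997, 0.2318]
orientation: [0.0, 0.708, 0.706, 0.0]
wrist_force: [-0.4, -0.6, -0.4]
finger_gap: 0.05
```

View pics/e.png

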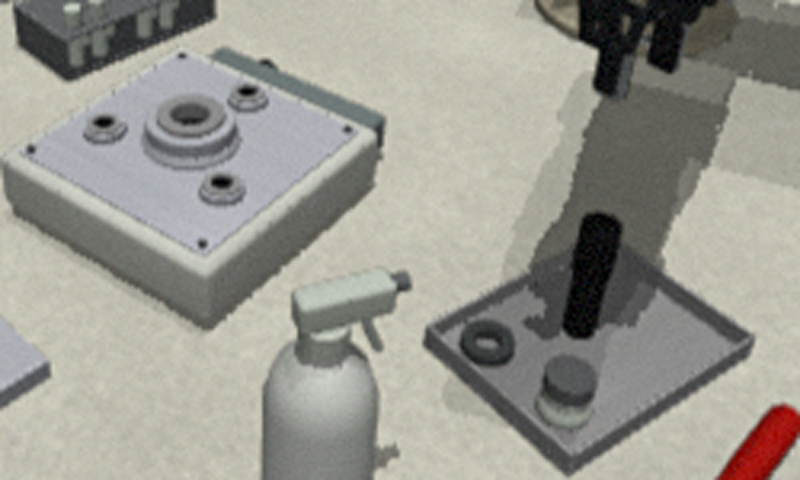

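The drift stands upright in the tray (top 602,225, foot 580,330), clear of the fingers. The cup sits flat on the boss at (190,115), and the other things in this view look undisturbed.

```bash
python3 -c "
from workcell import *
print(hand_in())"
```

```text
the job is handed in; nothing more can be done
None
```

The cup is home in the boss, the drift is back upright in the tray, and the job was handed in at about 22.5 s of the 70 s allowed.

- **Tapping:** I pushed with the drift's foot alternately on the two opposite sides of the flange (robot far and near sides). Each tap moved it about 1–2.5 mm at roughly 8–14 N, and the cup went down about 8 mm in all.
- **Home check:** both sides stopped dead at the same height, with the TCP at 0.1635 m and 0.1636 m. I did not measure lean in the other direction (left–right), only judged it by eye in the last pictures, where the flange lies flat and concentric on the boss.
- **Firm push:** I held one push on the near side for about 0.4 s, at 26.6 N falling to 22 N. There was also about 10 N of sideways force on that side, so the total was about 28 N at most, well under the 50 N limit. A light re-check of the far side (8 N) found it still seated.
- **Drift and bystanders:** the last picture shows the drift standing upright and released, with the gripper about 50 mm above it. The old bearing, jar, spray bottle and screwdriver look undisturbed; the dishes and wrench were outside that last view, and the arm did not work near them.

No check failed or disagreed.

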